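Put the big capacitors away and shut the drawer

TASK

First take the tall spray can out of the open drawer and stand it upright on the square steel tray. Then stand the two 70 mm tall capacitors from the mat upright in the drawer's row track, beside the one already there, so that the three make one side-by-side row, and push the drawer fully home until its catch snaps in. Knock nothing over and leave the other things where they are.

Things in the scene. Friction and masses are not known exactly. Their poses are not given: they have to be found in the camera images.
- drawer (a joint): how far the drawer is out, m: 0 fully home, 0.19 end of travel; about 0.165 at the start. Slides level along the unit's x axis (about 1.5 N friction). A sprung ball catch resists from 12 mm: about 7 N pushes over its hump at 5 to 6 mm, then it snaps home and holds. No protruding handle: push on its front
- deck_edge (a point): middle of the lower front edge of the top deck of the white bench-top drawer unit (fixed; 260 mm deep, 280 wide, 180 high), 165 mm above the bench; x points into the unit. The deck, 15 mm thick, juts out 25 mm beyond the closed drawer's front, so whatever pushes the drawer home must come in leaning, below this edge. Things on the deck reach 220 mm
- drawer_front (a point): centre of the outer face of the drawer's grey front panel; moves with the drawer. Panel 250 mm wide (y), 70 mm high, 10 mm thick, from 8 to 78 mm above the bench. x points into the unit, square to the panel: the direction in which the drawer closes
- row (a point): middle of the row track on the drawer's floor (14 mm above the bench); moves with the drawer. y along the track, x into the unit. Track between two ribs 60 mm apart (x = -0.030, +0.030), 15 mm high, 6 mm thick; 220 mm long between side walls 39 mm high. The front's outer face is at x = -0.052. At the start cap_c stands at y = +0.074 or -0.074 about, the spray can at the other
- cap_a: big can capacitor standing on the mat: upright cylinder, 46 mm in diameter, 70 mm tall, black sleeve, aluminium rims, two screw terminals 5 mm high on top; 100 to 210 g. Origin at the centre of its underside, z up along the can
- cap_b: second such capacitor on the mat, the same in every way
- cap_c: third such capacitor, already standing in the drawer's row track near one end; it stays in the row
- spray: spray can of contact cleaner: upright plain aluminium cylinder 54 mm in diameter, straight up to 140 mm, then a shoulder and a white cap, 165 mm tall in all; 175 to 350 g; stands in the row track at the other end from cap_c; too tall to pass under the deck. Grip it high (about 125 mm up) so that the gripper clears its cap. Origin at the centre of its underside
- tray: square shallow steel tray, fixed on the bench, 120 x 120 mm, rim 15 mm high, wall 4 mm, floor 4 mm thick; origin under its centre
- fat_cap: bystander: a wider, squat capacitor, 64 mm in diameter, 45 mm tall; origin at its underside
- spool: bystander: solder spool standing on its flange, 54 mm in diameter, 46 mm tall; origin at its underside
- driver: bystander: screwdriver lying on the mat
- board: bystander: green circuit board 100 x 75 mm with a finned heatsink, 32 mm high; origin under its centre
- brush: bystander: small brush lying at the mat's left
Things that resemble listed ones, but are neither listed nor needed, are in the scene too. What is shaped like the cap_a but green is not meant.

How it is judged:
By the outcome, as a careful person would: the job done as asked, in the order asked, and still so for the second after the job is handed in, with the robot touching nothing.
It also fails if it takes over 72 s, if anything falls off the work surface, if the arm or the gripper's body presses on something with over 40 N, if the wrist force passes 120 N, or if a joint passes its speed limit or range.

ROBOT

A 6-joint arm with a two-finger parallel gripper is mounted at the origin on the work surface. World frame = base frame: x ahead of the robot, y to its left, z up, the work surface at z = 0. Lengths are in m, angles in rad, forces in N, time in s.
With the tool pointing down it reaches from about 0.3 to 0.775 m from the base axis. Payload 14.6 kg.
Tool frame: the origin (TCP) lies at the very end of the fingers, on their centre line; the grasp point (between the pads) lies 19 mm behind it (arm.tcp_to_grasp is the distance from the TCP to the grasp point, in m); z points along the fingers, y is the line along which they close (so a half turn about z gives the same grasp; the last joint's range is limited). The gripper opens to 85 mm and grips with 20 to 120 N. Pads are 22 mm wide; open, the fingers measure 114 mm over their backs; the gripper's body (76 mm by 85 mm) begins 54 mm behind the grasp point. The pads swing forward as they close: fully open they stand 13 mm farther back than shut.
Start: joints at [-1.323, 0.3, 1.521, -0, 1.321, -0.067], TCP at [0.17, -0.523, 0.231] pointing down, gripper open.
Joint ranges: [-3.03, 3.03], [-0.79, 2.21], [0.23, 2.52], [-1.04, 4.18], [0, 3.07], [-2.55, 2.55]. Speed limits (rad/s): [2.22, 2.22, 2.57, 3.14, 3.14, 3.14].

INTERFACE

Orientations are given as [roll, pitch, yaw] about the fixed x, y, z axes, in that order (R = Rz(yaw) Ry(pitch) Rx(roll)).
In Python, from bench import arm gives the robot as it stands. The module is installed in compiled form; this text tells all that it offers.
- The arm moves only by the tool arm_command, never from a script. Its argument "moves" is a list that holds one entry, the list of rows, each a list of 5 numbers: the closure, from 0 (fully open) to 1 (shut), then the shift along the world's x, y, z in cm, then the turn about the world's z in rad. A call has 1 to 8 rows; each row is the pose to reach, as a shift and turn from the pose commanded when the call began; what a row does not reach only later rows make up. A row lasts 1/8 s, in which the tool goes at most 62.5 mm and 10.7 degrees, less where a joint would pass 70% of its speed; a pose out of reach is approached as far as the arm can. A call with a gripper value outside its range is refused whole. The fingers move at their own pace and stop on an object; "squeeze" is the grip in N (left out, the last holds). Time passes only in rows, so rows that repeat a pose let the fingers close. It gives the time, the measured TCP pose, the force, the opening and the grip force at its end, in the units of the state.
- arm.observe(): the state, without advancing time (a new reading comes with each control period).
- arm.snapshot(name): name is "side" or "top" or "wrist"; returns the picture (420x560x3 uint8, red, green, blue); there is no depth.
- arm.calibration(name): a dict with "K" (3x3 intrinsics, pixels), "distortion" ([k1, k2, p1, p2, k3] as OpenCV has them; the pictures are not rectified), "camera_from_world" (4x4, takes a point from world to camera coordinates). Camera axes: x right, y down, z forward; pixel columns grow to the right and rows downward; lengths in m; the calibration is good to about 2 mm. A picture is of the moment at which its call begins: read the wrist's pose just before it. calibration takes no time and is no camera call; for the wrist camera it gives the pose at the moment of the call.
- arm.finish_job(): hands the job in; it is judged then, once.
The state is a dict: "time": time; "q": joint angles; "qd": joint speeds; "joint_efforts": joint torques, N m; "tool_pos": TCP position; "tcp_rot": TCP orientation; "ft_force": force on the tool from outside, world axes, zero at the start; "moment": the same for the moment, N m; "gripper_width": opening from 0.0 (shut) to 1.0 (fully open); "grasp_force": force on a finger pad.
Only numpy, scipy, OpenCV 4.12 (cv2) and the standard library are available. Lean on these libraries where they do the work, as an engineer would, in place of code of your own. Each camera call takes 0.05 s, during which the arm holds its last target. There are 200 camera calls.

## Working session

There is one attempt and no reset: what is moved stays moved. The work goes in short steps, Python scripts to look and compute and a tool call to move; the robot and the scene stay as the last step left them, time stands still between calls to the robot, and variables do not carry over. Pictures are saved under pics/ and viewed, at most 10 in all, crops included, and the job is handed in when it is done.

Besides the shell and the picture viewer there is one more tool, called as name([rows], argument=value, ...), one row to a line, values as JSON. arm_command: Moves the arm, as the interface text tells. Its arguments: {"type":"object","properties":{"moves":{"type":"array"},"squeeze":{"type":"number"}},"required":["moves"]}

```bash
mkdir -p pics; cat > h.py <<'E'
import numpy as np, cv2
from bench import arm
def cal(n):
    c=arm.calibration(n); return np.array(c["K"],float),np.array(c["distortion"],float),np.array(c["camera_from_world"],float)
def ray(c,px):
    K,D,T=c; u=cv2.undistortPoints(np.array(px,float).reshape(-1,1,2),K,D).reshape(-1,2)
    d=np.c_[u,np.ones(len(u))]@T[:3,:3]; return -T[:3,:3].T@T[:3,3],d
def onz(c,px,z):
    o,d=ray(c,px); return o+d*((z-o[2])/d[:,2])[:,None]
def proj(c,P):
    K,D,T=c; P=np.array(P,float).reshape(-1,3)
    return cv2.projectPoints(P,cv2.Rodrigues(T[:3,:3])[0],T[:3,3],K,D)[0].reshape(-1,2)
def snap(n,f):
    im=arm.snapshot(n); cv2.imwrite("pics/"+f,im[:,:,::-1]); return im
E
python3 - <<'E'
from h import *
for n in("side","top","wrist"):
    snap(n,n+"0.png"); c=cal(n); print(n,(-c[2][:3,:3].T@c[2][:3,3]).round(3),c[2][2,:3].round(2),c[0][0,0])
s=arm.observe();print(s)
E
```

```text
side [0.218 0.892 1.05 ] [ 0.23 -0.68 -0.7 ] 515.6120306516891
top [ 4.370e-01 -1.000e-03  1.567e+00] [ 0.08  0.02 -1.  ] 536.1960543040146
wrist [ 0.249 -0.498  0.374] [-0.31 -0.1  -0.95] 369.5562796904533
{'time': 0.15, 'q': array([-1.32260936e+00,  3.00341859e-01,  1.52142152e+00,  1.27101458e-05,
        1.32069082e+00, -6.66357206e-02]), 'qd': array([-9.89608648e-05, -2.13693634e-03, -2.18659824e-03,  4.06675056e-04,
        1.67514123e-04, -2.40702944e-03]), 'joint_efforts': array([ 2.18553337e-04, -5.43668568e+01, -3.61890006e+01, -1.19046013e-04,
        3.11402087e-03,  1.22431405e-05]), 'tool_pos': array([ 0.17024611, -0.52281   ,  0.23085972]), 'tcp_rot': array([-3.14073384e+00, -6.96517686e-05,  3.14819505e-01]), 'ft_force': array([-0.21903079,  0.40492731,  0.04795689]), 'moment': array([ 0.01973665, -0.00761402, -0.02965009]), 'grasp_force': 0.0, 'gripper_width': 1.003251157218187}
```

View pics/top0.png

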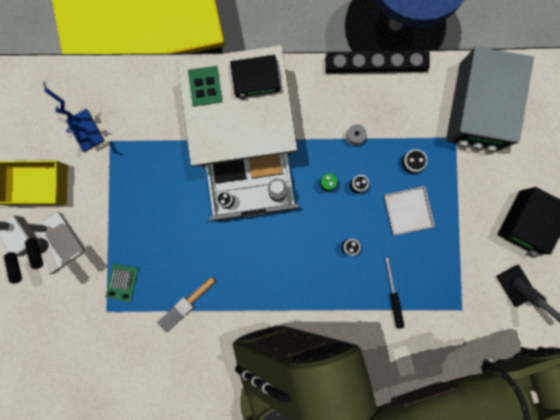

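View pics/side0.png

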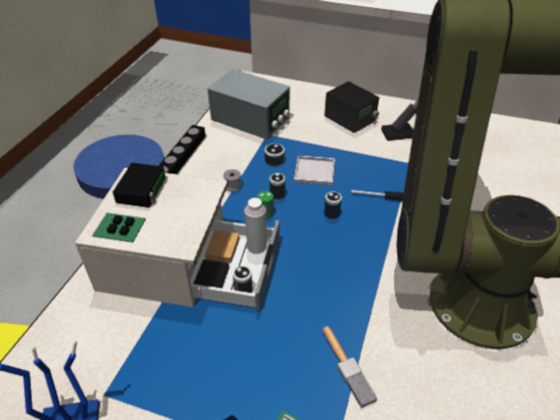

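Top view candidates:
- Capacitors: black (360,183) and (351,247) are cap_a and cap_b. The one in the drawer at (226,199) is cap_c.
- Lookalikes I reject: green can (329,182), fat_cap (415,160), spool (357,134).
- Spray is at (278,188) and the tray at (409,210).

Next I'll get rough positions and one close crop.

```bash
python3 - <<'E'
from h import *
c=cal("top")
for n,p,z in [("a",(360,182),.07),("b",(351,246),.07),("c",(226,198),.084),("spray",(278,186),.16),("green",(329,181),.07),("fat",(415,159),.045),("spool",(357,133),.046),("tray",(409,210),.01),("deckL",(188,163),.18),("deckR",(296,150),.18),("frL",(210,218),.078),("frR",(299,208),.078)]:
    print(n,onz(c,[p],z)[0].round(3))
im=cv2.imread("pics/top0.png"); cr=cv2.resize(im[120:270,180:440],None,fx=3,fy=3,interpolation=cv2.INTER_CUBIC); cv2.imwrite("pics/crop0.png",cr)
E
```

```text
a [ 0.613 -0.216  0.07 ]
b [ 0.435 -0.187  0.07 ]
c [0.57  0.159 0.084]
spray [0.594 0.013 0.16 ]
green [ 0.617 -0.129  0.07 ]
fat [ 0.681 -0.376  0.045]
spool [ 0.757 -0.213  0.046]
tray [ 0.538 -0.363  0.01 ]
deckL [0.654 0.248 0.18 ]
deckR [ 0.686 -0.035  0.18 ]
frL [0.515 0.204 0.078]
frR [ 0.541 -0.044  0.078]
```

View pics/crop0.png

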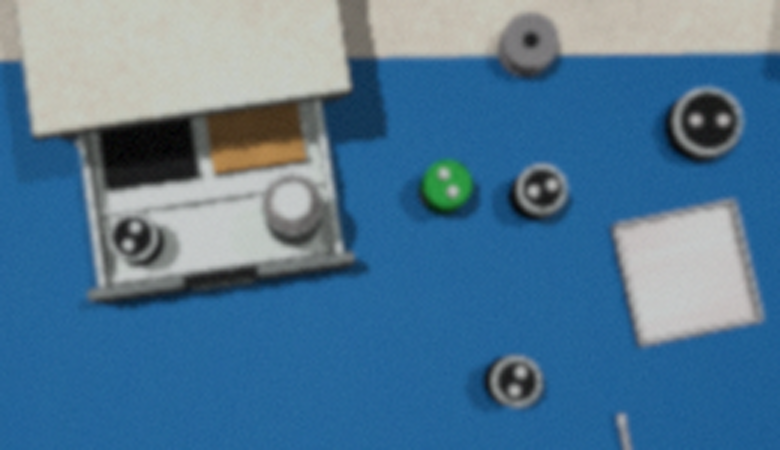

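Crop: cap_a (541,191) and cap_b (515,381) are black with two terminals, and the green can is at (447,186), so the choice holds. I'll move above the scene for a closer look with the wrist camera, turned to face into the unit.

arm_command([
  [[0, 5, 6, 3, 0.18], [0, 10, 12, 6, 0.36], [0, 15, 18, 9, 0.54], [0, 20, 24, 10, 0.72], [0, 24, 29, 10, 0.9], [0, 29, 35, 10, 1.08], [0, 34, 41, 10, 1.26], [0, 39, 47, 10, 1.44]],
])

```text
time: 1.15
tool_pos: [0.481, -0.1477, 0.3288]
tcp_rot: [3.141, 0.0, 1.761]
ft_force: [0.6, -0.3, 1.2]
gripper_width: 0.999
grasp_force: 0.0
```

arm_command([
  [[0, 0, 0, 1, 0.18], [0, 0, 0, 2, 0.36], [0, 0, 0, 2, 0.54], [0, 0, 0, 2, 0.72], [0, 0, 0, 2, 0.9], [0, 0, 0, 2, 1.08], [0, 0, 0, 2, 1.26], [0, 0, 0, 2, 1.49]],
])

```text
time: 2.15
tool_pos: [0.4799, -0.1496, 0.3484]
tcp_rot: [3.141, -0.0, -3.075]
ft_force: [-0.7, 0.5, 0.4]
gripper_width: 1.003
grasp_force: 0.0
```

```bash
python3 - <<'E'
from h import *
s=arm.observe(); print(s["time"],s["tool_pos"],s["tcp_rot"],s["q"])
snap("wrist","w1.png"); c=cal("wrist"); np.savez("w1.npz",K=c[0],D=c[1],T=c[2]); print((-c[2][:3,:3].T@c[2][:3,3]).round(3))
E
```

```text
2.15 [ 0.47994628 -0.14956204  0.34841259] [ 3.14137825e+00 -4.71047147e-04 -3.07485506e+00] [-3.74951406e-01  1.29492102e-01  1.45860563e+00 -7.52729201e-06
  1.55401241e+00 -2.01248515e+00]
[ 0.398 -0.156  0.491]
```

View pics/w1.png

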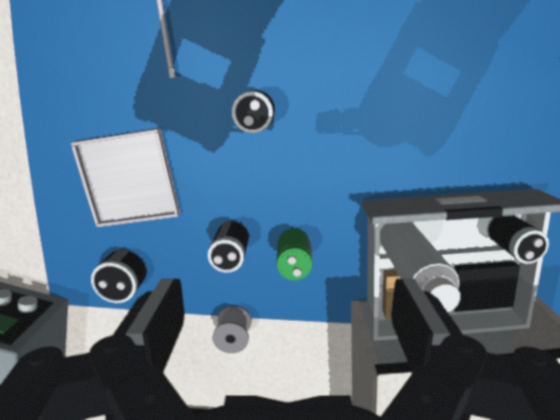

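Wrist view: cap_b top (254,111), cap_a top (226,256), cap_c top (527,245), spray cap (442,297), and tray corners at about (74,144), (158,130), (179,213), (98,226). The panel's upper edge runs from (361,203) to (560,190).

```bash
cat >> h.py <<'E'
def circ(im,c,px,r,z,win=36):
    """Hough circle near px, for a disc of radius r (m) at height z"""
    K,D,T=c; P=onz(c,[px],z)[0]; R=K[0,0]*r/(T[2,:3]@P+T[2,3])
    x0,y0=max(int(px[0]-win),0),max(int(px[1]-win),0)
    g=cv2.cvtColor(im,cv2.COLOR_RGB2GRAY)[y0:y0+2*win,x0:x0+2*win]; g=cv2.resize(g,None,fx=4,fy=4,interpolation=cv2.INTER_CUBIC)
    h=cv2.HoughCircles(g,cv2.HOUGH_GRADIENT,1,12,param1=80,param2=15,minRadius=int(R*4*.88),maxRadius=int(R*4*1.12))
    if h is None: return None
    k=[((a+.5)/4-.5+x0,(b+.5)/4-.5+y0,q/4) for a,b,q in h[0][:3]]
    return [(np.round(t,1),onz(c,[t[:2]],z)[0].round(4)) for t in k],round(R,1)
E
python3 - <<'E'
from h import *
d=np.load("w1.npz"); c=(d["K"],d["D"],d["T"]); im=cv2.imread("pics/w1.png")[:,:,::-1].copy()
for n,p,r,z in [("b",(254,111),.023,.07),("a",(226,256),.023,.07),("c",(527,245),.023,.084),("spray140",(437,286),.027,.154)]:
    print(n,circ(im,c,p,r,z))
hsv=cv2.cvtColor(im,cv2.COLOR_RGB2HSV)
m=((hsv[:,:,1]<90)).astype(np.uint8); m[:, :60]=0; m[:110]=0;m[245:]=0;m[:,200:]=0
cs=cv2.findContours(m,cv2.RETR_EXTERNAL,cv2.CHAIN_APPROX_NONE)[0]; k=max(cs,key=cv2.contourArea); box=cv2.boxPoints(cv2.minAreaRect(k))
print("tray",box.round(1).tolist(),onz(c,box,.015).round(4),onz(c,box,.015).mean(0))
ct=cal("top"); it=cv2.imread("pics/top0.png")[:,:,::-1].copy()
for n,p,r,z in [("b",(351,246),.023,.07),("a",(360,182),.023,.07),("c",(226,198),.023,.084),("spray",(278,188),.027,.154)]: print("top",n,circ(it,ct,p,r,z,20))
print(onz(c,[(361,203),(548,190)],.078))
E
```

```text
b ([(array([251.8, 111.8,  20.5], dtype=float32), array([ 0.4309, -0.1937,  0.07  ])), (array([254. , 109.2,  20. ], dtype=float32), array([ 0.428 , -0.1913,  0.07  ])), (array([252.5, 114.8,  19. ], dtype=float32), array([ 0.4341, -0.1927,  0.07  ]))], np.float64(20.8))
a ([(array([226.2, 256.2,  16.5], dtype=float32), array([ 0.6106, -0.2175,  0.07  ])), (array([223. , 255.5,  16.5], dtype=float32), array([ 0.6099, -0.2216,  0.07  ])), (array([225.8, 253. ,  19. ], dtype=float32), array([ 0.6061, -0.2182,  0.07  ]))], np.float64(18.3))
c ([(array([528.5, 243.5,  19.7], dtype=float32), array([0.5591, 0.1566, 0.084 ])), (array([531. , 250.2,  17.2], dtype=float32), array([0.568 , 0.1628, 0.084 ])), (array([534.8, 250.8,  16.9], dtype=float32), array([0.5683, 0.168 , 0.084 ]))], np.float64(19.1))
spray140 ([(array([436. , 288.8,  26. ], dtype=float32), array([0.5899, 0.016 , 0.154 ])), (array([437.5, 291.8,  28.8], dtype=float32), array([0.5934, 0.0184, 0.154 ])), (array([465.2, 289.5,  27.5], dtype=float32), array([0.5888, 0.0481, 0.154 ]))], np.float64(26.0))
tray [[70.4000015258789
[... 172 characters left out ...]
3127  0.015 ]
 [ 0.5814 -0.2904  0.015 ]
 [ 0.6197 -0.4232  0.015 ]] [ 0.53711438 -0.36563914  0.015     ]
top b ([(array([350.5, 246.5,   7.6], dtype=float32), array([ 0.4336, -0.1859,  0.07  ]))], np.float64(8.3))
top a ([(array([360. , 182.5,   8.6], dtype=float32), array([ 0.6119, -0.2157,  0.07  ]))], np.float64(8.2))
top c ([(array([225.5, 200. ,   8.6], dtype=float32), array([0.5647, 0.16  , 0.084 ]))], np.float64(8.3))
top spray ([(array([278.5, 191.2,  10.6], dtype=float32), array([0.5808, 0.0118, 0.154 ])), (array([273. , 186.2,  11.1], dtype=float32), array([0.5942, 0.0263, 0.154 ]))], np.float64(10.2))
[[ 0.52488745 -0.05962516  0.078     ]
 [ 0.49075356  0.16576436  0.078     ]]
```

arm_command([
  [[0, 3, 4.5, 0, 0], [0, 6, 9, 0, 0.02], [0, 9, 13, 0, 0.04], [0, 11.1, 16.5, 0, 0.04], [0, 11.1, 16.5, -3, 0.04], [0, 11.1, 16.5, -6, 0.04], [0, 11.1, 16.5, -9, 0.04], [0, 11.1, 16.5, -12, 0.04]],
])

```text
time: 3.2
tool_pos: [0.5908, 0.0155, 0.2275]
tcp_rot: [3.142, -0.0, -3.044]
ft_force: [0.5, -0.3, 0.3]
gripper_width: 0.999
grasp_force: 0.0
```

```bash
python3 - <<'E'
from h import *
s=arm.observe(); print(s["time"],s["tool_pos"],s["tcp_rot"][2])
snap("wrist","w2.png"); c=cal("wrist"); np.savez("w2.npz",K=c[0],D=c[1],T=c[2])
print(proj(c,[[.591,.015,.179],s["tool_pos"],[.565,.159,.084]]))
E
```

```text
3.2 [0.59084504 0.01546548 0.22745322] -3.044191273685139
[[286.9779054  242.72871659]
 [287.97624383 288.13314734]
 [469.36905685 180.51048718]]
```

View pics/w2.png

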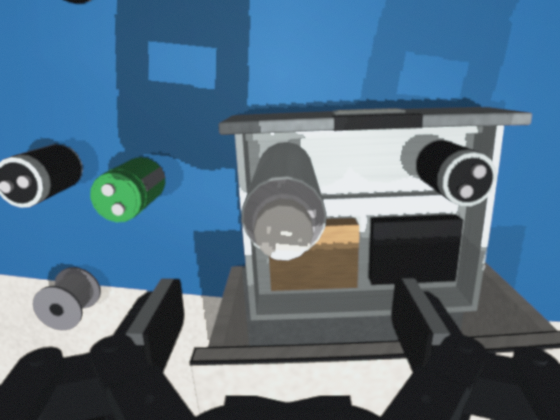

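The wrist view shows the spray's shoulder circle near (285,207), cap_c's top at (468,180) where it was predicted, and the panel along y≈110–130. The next check is the spray's x.

```bash
python3 - <<'E'
from h import *
d=np.load("w2.npz"); c=(d["K"],d["D"],d["T"]); im=cv2.imread("pics/w2.png")[:,:,::-1].copy()
print(circ(im,c,(285,210),.027,.154,60)); print(circ(im,c,(468,180),.023,.084,40))
# can silhouette on the left/right at height .1; panel inner/outer corners
print(onz(c,[(220,131),(531,123),(224,115),(525,110)],.078).round(4))
print(onz(c,[(195,355),(560,335)],.165).round(4))
print(proj(c,[[.591,.015,.154],[.584,.015,.154]]))
E
```

```text
([(array([283. , 216.8,  42.4], dtype=float32), array([0.585 , 0.0119, 0.154 ])), (array([284.2, 213.8,  42.7], dtype=float32), array([0.583 , 0.0125, 0.154 ])), (array([285. , 219.2,  40.7], dtype=float32), array([0.5865, 0.0133, 0.154 ]))], np.float64(44.5))
([(array([473. , 183.8,  30.9], dtype=float32), array([0.5673, 0.1627, 0.084 ])), (array([470.8, 179. ,  26.2], dtype=float32), array([0.5637, 0.1598, 0.084 ])), (array([465.5, 175.2,  26.7], dtype=float32), array([0.5611, 0.1548, 0.084 ]))], np.float64(29.3))
[[ 0.5469 -0.0415  0.078 ]
 [ 0.5149  0.2015  0.078 ]
 [ 0.5345 -0.039   0.078 ]
 [ 0.5057  0.1936  0.078 ]]
[[ 0.6855 -0.0381  0.165 ]
 [ 0.6488  0.2093  0.165 ]]
[[287.02024562 226.32856188]
 [288.13721649 215.67648498]]
```

arm_command([
  [[0, -0.4, -0.2, -4, 0.03], [0, -0.4, -0.2, -8, 0.03], [0, -0.4, -0.2, -11.3, 0.03], [0.8, -0.4, -0.2, -11.3, 0.03], [0.8, -0.4, -0.2, -11.3, 0.03], [0.8, -0.4, -0.2, -11.3, 0.03], [0.8, -0.4, -0.2, -11.3, 0.03], [0.8, -0.4, -0.2, -11.3, 0.03]],
], squeeze=40)

```text
time: 4.25
tool_pos: [0.5879, 0.0134, 0.1175]
tcp_rot: [-3.141, 0.003, -3.011]
ft_force: [1.0, -1.0, 6.8]
gripper_width: 0.622
grasp_force: 42.9
```

arm_command([
  [[0.8, 0, 0, 2, 0], [0.8, 0, 0, 6, 0], [0.8, 0, 0, 10, 0], [0.8, 0, 0, 12, 0], [0.8, -0.4, -3, 12, -0.05], [0.8, -0.8, -7, 12, -0.1], [0.8, -1.4, -12, 12, -0.15], [0.8, -2, -17, 12, -0.2]],
])

```text
time: 5.25
tool_pos: [0.5666, -0.1579, 0.2362]
tcp_rot: [-3.141, 0.0, 3.071]
ft_force: [1.5, 0.2, -2.0]
gripper_width: 0.626
grasp_force: 42.6
```

arm_command([
  [[0.8, -0.6, -5, 0, -0.05], [0.8, -1.3, -10, 0, -0.1], [0.8, -2, -15, 0, -0.15], [0.8, -2.6, -19, -1, -0.2], [0.8, -2.9, -20.8, -3, -0.2], [0.8, -2.9, -20.8, -5, -0.2], [0.8, -2.9, -20.8, -6, -0.2], [0.8, -2.9, -20.8, -6, -0.2]],
])

```text
time: 6.25
tool_pos: [0.5381, -0.3638, 0.1751]
tcp_rot: [3.141, -0.001, 2.873]
ft_force: [0.9, -1.0, -1.3]
gripper_width: 0.622
grasp_force: 42.6
```

```bash
python3 - <<'E'
from h import *
s=arm.observe(); print(s["time"],s["tool_pos"],s["tcp_rot"],s["gripper_width"],s["grasp_force"],s["ft_force"])
a=snap("wrist","w3.png"); b=snap("side","s3.png")
cv2.imwrite("pics/m3.png",np.hstack([cv2.resize(a,(400,300)),cv2.resize(b[100:310,180:460],(400,300))])[:,:,::-1])
E
```

```text
6.25 [ 0.53811192 -0.36381756  0.17513056] [ 3.14108675e+00 -1.05656222e-03  2.87342910e+00] 0.6221708596948335 42.62779176235199 [ 0.88900191 -0.99508469 -1.329666  ]
```

View pics/m3.png

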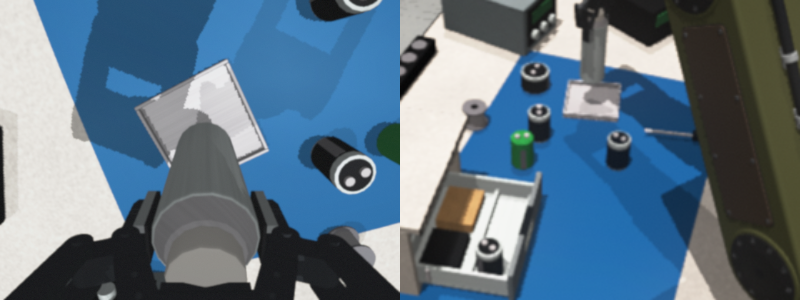

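Wrist view: the can is held upright over the tray. The side view shows everything else standing where it was. Lowering it now.

arm_command([
  [[0.8, 0, 0, -2, 0], [0.8, 0, 0, -4, 0], [0.8, 0, 0, -5.5, 0], [0.8, 0, 0, -6.2, 0], [0.8, 0, 0, -6.5, 0], [0.8, 0, 0, -6.7, 0], [0.8, 0, 0, -6.7, 0]],
])

```text
time: 7.22
tool_pos: [0.5381, -0.3647, 0.109]
tcp_rot: [-3.141, 0.0, 2.872]
ft_force: [-0.2, -0.1, -1.7]
gripper_width: 0.617
grasp_force: 42.6
```

arm_command([
  [[0.8, 0, 0, -0.1, 0], [0.8, 0, 0, -0.2, 0], [0.8, 0, 0, -0.2, 0]],
])

```text
time: 7.6
tool_pos: [0.5383, -0.3648, 0.1076]
tcp_rot: [-3.141, 0.001, 2.872]
ft_force: [-0.8, 1.1, 6.3]
gripper_width: 0.623
grasp_force: 43.3
```

arm_command([
  [[0.3, 0, 0, 0, 0], [0, 0, 0, 0, 0], [0, 0, 0, 0, 0], [0, 0, 0, 2, 0], [0, 0, 0, 6, 0], [0, 0, 0, 10, 0], [0, 0, 0, 12, 0], [0, 1, 2, 12, -0.1]],
])

```text
time: 8.6
tool_pos: [0.5481, -0.3456, 0.2304]
tcp_rot: [-3.14, 0.005, 2.769]
ft_force: [1.4, -0.2, -0.3]
gripper_width: 1.0
grasp_force: 0.0
```

arm_command([
  [[0, 2, 4, 0, -0.16], [0, 4, 8, 0, -0.32], [0, 6, 12, 0, -0.5], [0, 6.2, 12.8, 0, -0.5], [0, 6.2, 12.8, -2, -0.5], [0, 6.2, 12.8, -2, -0.5]],
])

```text
time: 9.35
tool_pos: [0.6094, -0.217, 0.2063]
tcp_rot: [-3.141, -0.001, 2.274]
ft_force: [-0.8, 0.2, 0.0]
gripper_width: 1.001
grasp_force: 0.0
```

```bash
python3 - <<'E'
from h import *
s=arm.observe(); print(s["time"],s["tool_pos"],s["tcp_rot"])
a=snap("wrist","w4.png"); c=cal("wrist"); b=snap("side","s4.png")
p=proj(c,[[.611,-.217,.07]])[0]; print(p); print(circ(a,c,p,.023,.07,60))
cv2.circle(a,tuple(int(v) for v in p),2,(255,0,0),-1)
cv2.imwrite("pics/m4.png",np.hstack([cv2.resize(a,(400,300)),cv2.resize(b[100:310,180:460],(400,300))])[:,:,::-1])
E
```

```text
9.35 [ 0.60936155 -0.21695021  0.20631148] [-3.14071304e+00 -1.46427857e-03  2.27366526e+00]
[289.19048301 192.88468104]
([(array([286. , 196.2,  28.2], dtype=float32), array([ 0.6109, -0.2208,  0.07  ])), (array([283.2, 194.8,  26. ], dtype=float32), array([ 0.6084, -0.2212,  0.07  ])), (array([285.8, 191.5,  26.7], dtype=float32), array([ 0.6082, -0.2179,  0.07  ]))], np.float64(29.1))
```

View pics/m4.png

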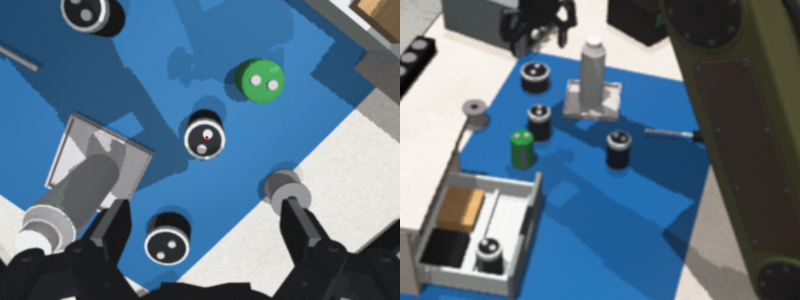

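Spray stands on the tray. Cap_a's top is at full-frame (286,195), about (0.609,-0.220). Descending to grasp it.

arm_command([
  [[0, 0, -0.3, -5, 0], [0, 0, -0.3, -10, 0], [0, 0, -0.3, -15, 0], [0, 0, -0.3, -16.8, 0], [0, 0, -0.3, -16.8, 0], [0.9, 0, -0.3, -16.8, 0], [0.9, 0, -0.3, -16.8, 0], [0.9, 0, -0.3, -16.8, 0]],
], squeeze=40)

```text
time: 10.45
tool_pos: [0.6107, -0.2199, 0.0405]
tcp_rot: [3.14, 0.002, 2.272]
ft_force: [-1.3, 0.1, 7.8]
gripper_width: 0.525
grasp_force: 40.2
```

arm_command([
  [[0.9, 0, 0, 0, 0], [0.9, 0, 0, 0, 0], [0.9, 0, 0, 2, 0], [0.9, 0, 0, 6, 0], [0.9, 0, 0, 10, 0], [0.9, -0.5, 1, 14, 0.15], [0.9, -1, 5, 14, 0.33], [0.9, -1.5, 10, 14, 0.5]],
])

```text
time: 11.45
tool_pos: [0.5948, -0.119, 0.1806]
tcp_rot: [3.141, 0.002, 2.777]
ft_force: [0.5, -0.3, -1.0]
gripper_width: 0.527
grasp_force: 41.1
```

arm_command([
  [[0.9, -0.5, 5, 0, 0.15], [0.9, -1, 10, 0, 0.3], [0.9, -1.6, 15, 0, 0.49], [0.9, -2.1, 19, 0, 0.49], [0.9, -2.1, 20.5, 0, 0.49], [0.9, -2.1, 20.5, 0, 0.49]],
])

```text
time: 12.2
tool_pos: [0.5742, 0.0857, 0.1795]
tcp_rot: [-3.141, 0.001, -3.02]
ft_force: [0.3, -1.0, -1.8]
gripper_width: 0.525
grasp_force: 41.2
```

```bash
python3 - <<'E'
from h import *
s=arm.observe(); print(s["time"],s["tool_pos"],s["tcp_rot"])
a=snap("wrist","w5.png"); c=cal("wrist"); np.savez("w5.npz",K=c[0],D=c[1],T=c[2])
th=.13; X=np.array([np.cos(th),np.sin(th),0]);Y=np.array([-np.sin(th),np.cos(th),0]);O=np.array([.574,.086,0])
v=a.copy()
def ln(p,q,col): 
    p,q=proj(c,[p,q]); cv2.line(v,tuple(int(t) for t in p),tuple(int(t) for t in q),col,1)
ln(O-.052*X-.125*Y+[0,0,.078],O-.052*X+.125*Y+[0,0,.078],(255,0,0))
ln(O-.042*X-.125*Y+[0,0,.078],O-.042*X+.125*Y+[0,0,.078],(255,255,0))
for k in(-.03,.03): ln(O+k*X-.11*Y+[0,0,.029],O+k*X+.11*Y+[0,0,.029],(255,0,255))
cv2.imwrite("pics/m5.png",cv2.resize(v,(800,600))[:,:,::-1])
E
```

```text
12.2 [0.5741657  0.08567716 0.17952607] [-3.14138424e+00  9.63874413e-04 -3.01992877e+00]
```

View pics/m5.png

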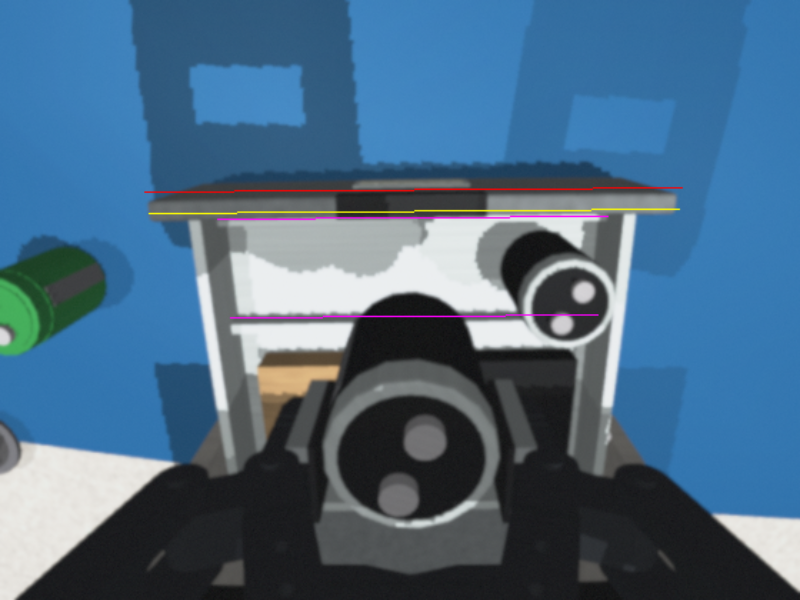

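The overlay matches the drawer: panel ends at (150,205) and (676,200), rear rib at y≈318. I'll check where the held cap's axis lies before lowering.

```bash
python3 - <<'E'
from h import *
d=np.load("w5.npz"); c=(d["K"],d["D"],d["T"])
print(onz(c,[(412*.7,443*.7)],.1795-.0405+.07),onz(c,[(569*.7,303*.7)],.084))
print(circ(cv2.imread("pics/w5.png")[:,:,::-1].copy(),c,(288,310),.023,.209,90))
E
```

```text
[[0.56913616 0.0842449  0.209     ]] [[0.56671977 0.16021626 0.084     ]]
([(array([287.5, 333. ,  57. ], dtype=float32), array([0.579 , 0.0851, 0.209 ])), (array([287.5, 307. ,  57. ], dtype=float32), array([0.5679, 0.0838, 0.209 ])), (array([284.8, 300.8,  63.2], dtype=float32), array([0.5654, 0.0825, 0.209 ]))], np.float64(64.5))
```

arm_command([
  [[0.9, 0.2, 0, -3, 0], [0.9, 0.2, 0, -6, 0], [0.9, 0.2, 0, -9, 0], [0.9, 0.2, 0, -11, 0], [0.9, 0.2, 0, -11.8, 0], [0.9, 0.2, 0, -12.2, 0], [0.9, 0.2, 0, -12.4, 0], [0.9, 0.2, 0, -12.4, 0]],
])

```text
time: 13.25
tool_pos: [0.5763, 0.0853, 0.0552]
tcp_rot: [-3.142, 0.001, -3.021]
ft_force: [-0.1, 0.3, -1.0]
gripper_width: 0.525
grasp_force: 41.2
```

arm_command([
  [[0.9, 0, 0, -0.1, 0], [0.9, 0, 0, -0.2, 0], [0.9, 0, 0, -0.2, 0]],
])

```text
time: 13.62
tool_pos: [0.5771, 0.0855, 0.0544]
tcp_rot: [-3.141, 0.003, -3.021]
ft_force: [-0.9, -1.2, 10.9]
gripper_width: 0.527
grasp_force: 42.4
```

arm_command([
  [[0.36, 0, 0, 0, 0], [0.36, 0, 0, 0, 0], [0.36, 0, 0, 0, 0], [0.36, 0, 0, 2, 0], [0.36, 0, 0, 5, 0], [0.36, 0, 0, 9, 0], [0.2, 0, 0, 13, 0], [0, 0, 0, 15, 0]],
])

```text
time: 14.62
tool_pos: [0.5764, 0.0855, 0.2049]
tcp_rot: [-3.141, 0.003, -3.021]
ft_force: [0.4, 0.2, -0.2]
gripper_width: 0.979
grasp_force: 0.0
```

arm_command([
  [[0, -2, -4, 0, 0], [0, -4, -8, 0, 0], [0, -6.5, -12, 0, 0], [0, -8.5, -16, 0, 0], [0, -10.5, -20, 0, 0], [0, -12.5, -24, 0, 0], [0, -14.5, -27.5, 0, 0], [0, -14.5, -27.5, 0, 0]],
])

```text
time: 15.62
tool_pos: [0.43, -0.1912, 0.2027]
tcp_rot: [-3.141, -0.0, -3.024]
ft_force: [0.4, 0.4, -0.5]
gripper_width: 1.0
grasp_force: 0.0
```

```bash
python3 - <<'E'
from h import *
s=arm.observe(); print(s["time"],s["tool_pos"],s["tcp_rot"])
a=snap("wrist","w6.png"); c=cal("wrist"); b=snap("side","s6.png")
p=proj(c,[[.431,-.190,.07]])[0]; print(p); print(circ(a,c,p,.023,.07,60))
cv2.circle(a,tuple(int(v) for v in p),2,(255,0,0),-1)
cv2.imwrite("pics/m6.png",np.hstack([cv2.resize(a,(400,300)),cv2.resize(b[100:310,180:460],(400,300))])[:,:,::-1])
E
```

```text
15.625 [ 0.43004901 -0.19120267  0.202719  ] [-3.14142551e+00 -5.87874919e-05 -3.02395404e+00]
[288.1581956  194.56082124]
([(array([285.5, 194.2,  28.6], dtype=float32), array([ 0.431 , -0.1921,  0.07  ])), (array([288. , 196. ,  26.1], dtype=float32), array([ 0.4322, -0.19  ,  0.07  ])), (array([286.8, 191. ,  27.2], dtype=float32), array([ 0.4283, -0.1914,  0.07  ]))], np.float64(29.6))
```

View pics/m6.png

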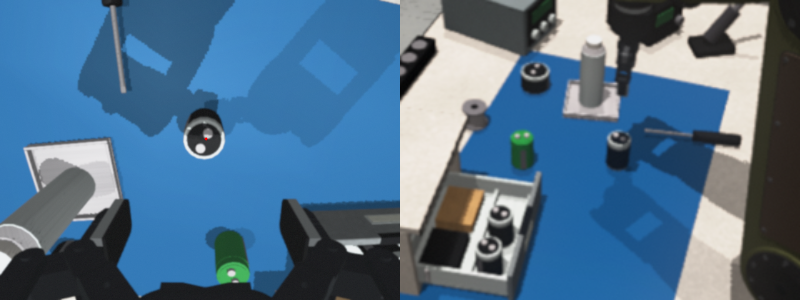

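Cap_b's top is at (287,193), about (0.431,-0.191). In the side view two caps stand side by side in the drawer. Grasping cap_b.

arm_command([
  [[0, 0, 0, -5, 0], [0, 0, 0, -10, 0], [0, 0, 0, -15, 0], [0, 0, 0, -16.5, 0], [0, 0, 0, -16.5, 0], [0.9, 0, 0, -16.5, 0], [0.9, 0, 0, -16.5, 0], [0.9, 0, 0, -16.5, 0]],
])

```text
time: 16.73
tool_pos: [0.4317, -0.19, 0.0391]
tcp_rot: [-3.14, 0.002, -3.021]
ft_force: [-1.5, 0.6, 9.1]
gripper_width: 0.529
grasp_force: 39.6
```

arm_command([
  [[0.9, 0, 0, 0, 0], [0.9, 0, 0, 0, 0], [0.9, 0, 0, 2, 0], [0.9, 0, 0, 6, 0], [0.9, 0, 0, 10, 0], [0.9, 1, 1, 14, 0], [0.9, 4, 4, 15, 0], [0.9, 7, 8, 15, 0]],
])

```text
time: 17.73
tool_pos: [0.502, -0.1092, 0.1894]
tcp_rot: [-3.14, 0.003, -3.022]
ft_force: [1.3, 0.2, -2.5]
gripper_width: 0.528
grasp_force: 41.6
```

arm_command([
  [[0.9, 3, 4, 0, 0], [0.9, 6, 8, 0, 0], [0.9, 8, 11.5, 0, 0], [0.9, 8.2, 12.8, 0, 0], [0.9, 8.2, 12.8, 0, 0]],
])

```text
time: 18.35
tool_pos: [0.5827, 0.0187, 0.1877]
tcp_rot: [-3.142, -0.0, -3.02]
ft_force: [-1.1, -0.1, -2.4]
gripper_width: 0.524
grasp_force: 41.6
```

arm_command([
  [[0.9, 0, 0, -3, 0], [0.9, 0, 0, -6, 0], [0.9, 0, 0, -9, 0], [0.9, 0, 0, -11.5, 0], [0.9, 0, 0, -12.6, 0], [0.9, 0, 0, -13.2, 0], [0.9, 0, 0, -13.4, 0], [0.9, 0, 0, -13.4, 0]],
])

```text
time: 19.35
tool_pos: [0.5833, 0.0183, 0.0543]
tcp_rot: [-3.141, 0.001, -3.021]
ft_force: [0.1, -0.3, -2.1]
gripper_width: 0.528
grasp_force: 41.6
```

arm_command([
  [[0.9, 0, 0, -0.1, 0], [0.9, 0, 0, -0.2, 0], [0.9, 0, 0, -0.2, 0]],
])

```text
time: 19.73
tool_pos: [0.5839, 0.0185, 0.0531]
tcp_rot: [-3.141, 0.003, -3.021]
ft_force: [0.2, 1.0, 8.2]
gripper_width: 0.526
grasp_force: 42.8
```

arm_command([
  [[0.36, 0, 0, 0, 0], [0.36, 0, 0, 0, 0], [0.36, 0, 0, 0, 0], [0.36, 0, 0, 2, 0], [0.36, 0, 0, 5, 0], [0.36, 0, 0, 9, 0], [0.2, 0, 0, 13, 0], [0, -2, 0, 15, -0.1]],
])

```text
time: 20.72
tool_pos: [0.5636, 0.0184, 0.2037]
tcp_rot: [-3.141, 0.003, -3.123]
ft_force: [-0.3, 0.1, -0.0]
gripper_width: 0.975
grasp_force: 0.0
```

arm_command([
  [[0, -3, 1, 0, -0.18], [0, -6, 2, 0, -0.36], [0, -9, 3, 0, -0.54], [0, -11, 4, 0, -0.72], [0, -12, 5, 0, -0.9], [0, -12, 5, 0, -1.08], [0, -12, 5, 0, -1.26], [0, -12, 5, 0, -1.44]],
])

```text
time: 21.72
tool_pos: [0.4429, 0.0684, 0.2017]
tcp_rot: [3.142, 0.0, 1.716]
ft_force: [0.1, -0.0, 0.3]
gripper_width: 0.997
grasp_force: 0.0
```

```bash
python3 - <<'E'
from h import *
s=arm.observe(); print(s["time"],s["tool_pos"],s["tcp_rot"])
a=snap("wrist","w7.png"); b=snap("side","s7.png"); t=snap("top","t7.png")
cv2.imwrite("pics/m7.png",np.vstack([np.hstack([cv2.resize(a,(400,300)),cv2.resize(b[100:310,180:460],(400,300))]),np.hstack([cv2.resize(t[110:260,170:370],(400,300)),cv2.resize(b[180:330,160:360],(400,300))])])[:,:,::-1])
E
```

```text
21.725 [0.44294018 0.06844483 0.20169368] [3.14156331e+00 3.38377866e-05 1.71642602e+00]
```

View pics/m7.png

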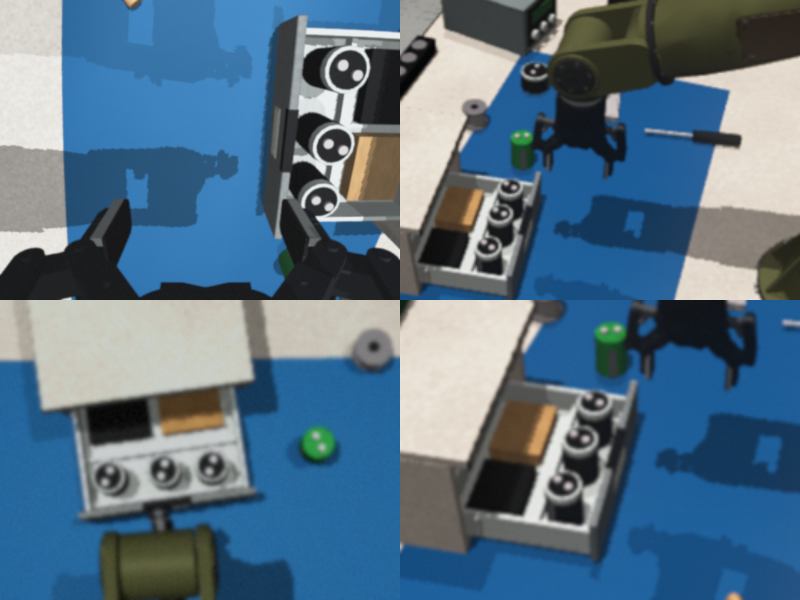

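All three caps stand upright in one row: top-view panel at (112,478), (165,472), (212,466). The open gripper's elbows flare at side pixels of about (275,198) and (338,200), below the body. I'll measure that profile, because it decides how the push can get under the deck.

```bash
python3 - <<'E'
from h import *
c=cal("side"); b=cv2.imread("pics/s7.png"); g=cv2.cvtColor(b,cv2.COLOR_BGR2HSV)
y=1.7164; n=np.array([np.cos(y),np.sin(y),0]); yt=np.array([np.sin(y),-np.cos(y),0]); P=np.array([.4429,.0684,.2017])
o,_=ray(c,[(0,0)])
def pl(p):
    o,d=ray(c,p); t=((P-o)@n)/(d@n); q=o+d*t[:,None]-P; return np.c_[q@yt,q[:,2]]*1000
for r in range(160,230,3):
    m=np.where((g[r,262:350,2]<75)&(g[r,262:350,0]>=0))[0]+262
    # gripper is near-black; print its runs
    runs=[k for k in np.split(m,np.where(np.diff(m)>1)[0]+1) if len(k)>2]
    print(r,[(k[0],k[-1],pl([(k[0],r),(k[-1],r)]).round(0).tolist()) for k in runs])
E
```

```text
160 [(np.int64(265), np.int64(284), [[88.0, 176.0], [48.0, 182.0]]), (np.int64(287), np.int64(349), [[41.0, 183.0], [-87.0, 201.0]])]
163 [(np.int64(267), np.int64(281), [[84.0, 168.0], [54.0, 173.0]]), (np.int64(290), np.int64(339), [[35.0, 176.0], [-67.0, 191.0]])]
166 [(np.int64(290), np.int64(324), [[35.0, 168.0], [-37.0, 178.0]])]
169 [(np.int64(290), np.int64(323), [[34.0, 160.0], [-35.0, 170.0]])]
172 [(np.int64(289), np.int64(323), [[36.0, 151.0], [-36.0, 162.0]])]
175 [(np.int64(289), np.int64(323), [[36.0, 143.0], [-36.0, 154.0]])]
178 [(np.int64(289), np.int64(322), [[36.0, 135.0], [-35.0, 146.0]])]
181 [(np.int64(289), np.int64(322), [[36.0, 126.0], [-35.0, 138.0]])]
184 [(np.int64(276), np.int64(281), [[65.0, 113.0], [54.0, 115.0]]), (np.int64(288), np.int64(323), [[38.0, 117.0], [-38.0, 130.0]])]
187 [(np.int64(275), np.int64(323), [[67.0, 104.0], [-38.0, 121.0]]), (np.int64(333), np.int64(336), [[-60.0, 125.0], [-66.0, 126.0]])]
190 [(np.int64(274), np.int64(281), [[69.0, 95.0], [54.0, 98.0]]), (np.int64(287), np.int64(336), [[40.0, 100.0], [-67.0, 117.0]])]
193 [(np.i
[... 932 characters left out ...]
 [[56.0, 43.0], [42.0, 45.0]]), (np.int64(319), np.int64(337), [[-33.0, 58.0], [-73.0, 65.0]])]
211 [(np.int64(262), np.int64(273), [[98.0, 26.0], [72.0, 30.0]]), (np.int64(281), np.int64(286), [[53.0, 34.0], [42.0, 36.0]]), (np.int64(323), np.int64(336), [[-43.0, 51.0], [-72.0, 56.0]])]
214 [(np.int64(262), np.int64(273), [[99.0, 16.0], [72.0, 21.0]]), (np.int64(284), np.int64(286), [[46.0, 25.0], [42.0, 26.0]]), (np.int64(324), np.int64(328), [[-45.0, 42.0], [-54.0, 44.0]])]
217 [(np.int64(262), np.int64(269), [[99.0, 6.0], [82.0, 9.0]]), (np.int64(324), np.int64(328), [[-46.0, 33.0], [-55.0, 34.0]])]
220 [(np.int64(323), np.int64(327), [[-44.0, 23.0], [-53.0, 24.0]])]
223 []
226 []
229 []
```

arm_command([
  [[0, -2, -0.3, 0, -0.015], [0, -2, -0.3, -4, -0.015], [0, -2, -0.3, -8, -0.015], [0, -2, -0.3, -12, -0.015], [0, -2, -0.3, -16, -0.015], [0, -2, -0.3, -18, -0.015], [0, -2, -0.3, -18.8, -0.015], [0, -2, -0.3, -18.8, -0.015]],
])

```text
time: 22.88
tool_pos: [0.4231, 0.0654, 0.0138]
tcp_rot: [-3.141, -0.0, 1.709]
ft_force: [0.6, 0.9, 1.1]
gripper_width: 0.997
grasp_force: 0.0
```

arm_command([
  [[0, 1, 0.1, 0, 0], [0, 2, 0.3, 0, 0], [0, 3, 0.4, 0, 0], [0, 4, 0.5, 0, 0], [0, 5, 0.65, 0, 0], [0, 6, 0.8, 0, 0]],
])

```text
time: 23.62
tool_pos: [0.4836, 0.0735, 0.0136]
tcp_rot: [-3.141, 0.0, 1.707]
ft_force: [-2.8, -1.1, 0.6]
gripper_width: 0.998
grasp_force: 0.0
```

```bash
python3 - <<'E'
from h import *
s=arm.observe(); print(s["time"],s["tool_pos"],s["tcp_rot"],s["ft_force"])
a=snap("top","t8.png"); b=cv2.imread("pics/t7.png")[:,:,::-1]; c=cal("top")
# caps' tops in the new view and panel front edge along row columns
for im in(b,a):
    g=cv2.cvtColor(im.copy(),cv2.COLOR_RGB2HSV)
    for u in (222,285):
        col=g[120:240,u]; blue=(col[:,0]>95)&(col[:,0]<125)&(col[:,1]>140); r=np.where(blue)[0]
        r=r[r>40]; print(u,120+r[0] if len(r) else None, onz(c,[(u,120+r[0])],.078).round(3) if len(r) else None)
E
```

```text
23.625 [0.48362257 0.07346376 0.01358497] [-3.14134429e+00  1.63918270e-05  1.70725549e+00] [-2.77106575 -1.06586582  0.57107921]
222 220 [[0.509 0.17  0.078]]
285 210 [[ 0.536 -0.005  0.078]]
222 209 [[0.54  0.17  0.078]]
285 200 [[ 0.564 -0.005  0.078]]
```

The panel moved 30 mm, and contact is at the elbow (70 mm ahead of the TCP). Pushing on gently.

arm_command([
  [[0, 0.8, 0.1, 0, 0], [0, 2, 0.25, 0, 0], [0, 3.5, 0.45, 0, 0], [0, 5, 0.65, 0, 0], [0, 6.5, 0.85, 0, 0], [0, 8, 1.05, 0, 0], [0, 9.3, 1.2, 0, 0], [0, 10, 1.3, 0, 0]],
])

```text
time: 24.68
tool_pos: [0.5839, 0.0865, 0.0136]
tcp_rot: [3.141, 0.0, 1.707]
ft_force: [-1.5, 0.1, 0.4]
gripper_width: 1.001
grasp_force: 0.0
```

```bash
python3 - <<'E'
from h import *
s=arm.observe(); print(s["time"],s["tool_pos"],s["tcp_rot"],s["ft_force"])
snap("side","s9.png"); a=snap("top","t9.png"); c=cal("top"); 
g=cv2.cvtColor(a,cv2.COLOR_RGB2HSV)
for u in (200,222,285,292):
    col=g[120:240,u]; blue=(col[:,0]>95)&(col[:,0]<125)&(col[:,1]>140); r=np.where(blue)[0]; r=r[r>30]; print(u,120+r[0], onz(c,[(u,120+r[0])],.078).round(3),onz(c,[(u,120+r[0])],.18).round(3))
E
```

```text
24.675 [0.58385687 0.08651487 0.01362685] [3.14126001e+00 3.23232461e-05 1.70731035e+00] [-1.53480987  0.10654634  0.38614688]
200 166 [[0.662 0.232 0.078]] [[0.646 0.216 0.18 ]]
222 196 [[0.577 0.17  0.078]] [[0.567 0.159 0.18 ]]
285 164 [[ 0.665 -0.006  0.078]] [[ 0.649 -0.006  0.18 ]]
292 154 [[ 0.693 -0.026  0.078]] [[ 0.676 -0.024  0.18 ]]
```

arm_command([
  [[0, 0.7, 0.1, 0, 0], [0, 1.4, 0.2, 0, 0], [0, 2, 0.25, 0, 0], [0, 2.2, 0.3, 0, 0]],
])

```text
time: 25.28
tool_pos: [0.6051, 0.0893, 0.0136]
tcp_rot: [-3.141, 0.0, 1.707]
ft_force: [-9.2, -2.6, 4.5]
gripper_width: 1.002
grasp_force: 0.0
```

arm_command([
  [[0, 0.3, 0.04, 0, 0], [0, 0.4, 0.05, 0, 0], [0, 0.4, 0.05, 0, 0]],
])

```text
time: 25.65
tool_pos: [0.609, 0.0899, 0.0136]
tcp_rot: [3.142, -0.0, 1.707]
ft_force: [-1.9, -1.5, -0.0]
gripper_width: 0.998
grasp_force: 0.0
```

arm_command([
  [[0, 0.2, 0.03, 0, 0], [0, 0.3, 0.04, 0, 0], [0, 0.3, 0.04, 0, 0]],
])

```text
time: 26.02
tool_pos: [0.6122, 0.0904, 0.0137]
tcp_rot: [3.141, -0.0, 1.707]
ft_force: [-0.1, -0.1, -0.2]
gripper_width: 0.998
grasp_force: 0.0
```

Force peaked at about 9 N, then dropped to 0, so the catch probably snapped. I'll feel for the hard stop to confirm.

arm_command([
  [[0, 0.1, 0.01, 0, 0], [0, 0.2, 0.03, 0, 0], [0, 0.2, 0.03, 0, 0]],
])

```text
time: 26.4
tool_pos: [0.6143, 0.0906, 0.0138]
tcp_rot: [3.141, -0.0, 1.707]
ft_force: [0.2, -0.3, 0.0]
gripper_width: 1.004
grasp_force: 0.0
```

```bash
python3 - <<'E'
from h import *
s=arm.observe(); print(s["time"],s["tool_pos"],s["ft_force"],s["moment"])
b=snap("side","s10.png")
E
```

```text
26.4 [0.61432797 0.09064326 0.0137926 ] [ 0.16235283 -0.33925251  0.00051827] [-0.00869786  0.00111076 -0.00450991]
```

arm_command([
  [[0, 0.1, 0.01, 0, 0], [0, 0.2, 0.03, 0, 0], [0, 0.2, 0.03, 0, 0]],
])

```text
time: 26.82
tool_pos: [0.6157, 0.0908, 0.0135]
tcp_rot: [-3.141, 0.0, 1.707]
ft_force: [-5.2, -1.0, 1.6]
gripper_width: 1.001
grasp_force: 0.0
```

arm_command([
  [[0, 0.1, 0.01, 0, 0], [0, 0.2, 0.03, 0, 0], [0, 0.2, 0.03, 0, 0]],
])

```text
time: 27.2
tool_pos: [0.616, 0.0908, 0.0135]
tcp_rot: [-3.136, 0.0, 1.707]
ft_force: [-28.1, -5.1, 13.2]
gripper_width: 1.0
grasp_force: 0.0
```

Hard stop at 28 N, with the panel where the closed front should be. Backing off and rising.

arm_command([
  [[0, -1, -0.1, 0, 0], [0, -3, -0.4, 0, 0], [0, -6, -0.8, 0, 0], [0, -10, -1.3, 0, 0], [0, -15, -2, 0, 0], [0, -18, -2.4, 3, 0], [0, -20, -2.6, 8, 0], [0, -20, -2.6, 12, 0]],
])

```text
time: 28.2
tool_pos: [0.4171, 0.0652, 0.1355]
tcp_rot: [3.14, 0.0, 1.707]
ft_force: [0.5, -0.3, -0.1]
gripper_width: 1.001
grasp_force: 0.0
```

arm_command([
  [[0, 0, -4, 4, 0], [0, 0, -8, 8, 0], [0, -2, -12, 8, 0], [0, -4, -16, 8, 0], [0, -6, -20, 8, 0], [0, -8, -25, 8, 0], [0, -8, -29, 8, 0], [0, -8, -29, 8, 0]],
])

```text
time: 29.2
tool_pos: [0.3376, -0.2266, 0.2136]
tcp_rot: [3.141, 0.001, 1.704]
ft_force: [-0.4, 0.1, -0.2]
gripper_width: 0.997
grasp_force: 0.0
```

```bash
python3 - <<'E'
from h import *
s=arm.observe(); print(s["time"],s["tool_pos"],s["ft_force"])
a=snap("side","s11.png"); t=snap("top","t11.png"); c=cal("side"); ct=cal("top")
# panel lower edge: in side view, white/grey front vs blue mat along the closing line at several y
th=.13; X=np.array([np.cos(th),np.sin(th),0]);Y=np.array([-np.sin(th),np.cos(th),0]);F=np.array([.522,.079,0])
g=cv2.cvtColor(a,cv2.COLOR_RGB2HSV).astype(int)
for y in(-.06,0,.06,.1):
    out=[]
    for e in np.arange(.06,.19,.004):
        u,v=proj(c,[F+e*X+y*Y+[0,0,.008]])[0].round().astype(int); h=g[v,u]; out.append("B" if 95<h[0]<125 and h[1]>140 else ("d" if h[2]<60 else "w"))
    print(y,"".join(out))
t0=cv2.imread("pics/top0.png")[:,:,::-1]
for n,p in [("green",(329,181)),("fat",(415,159)),("spool",(357,133)),("driver",(393,290)),("brush",(190,305)),("board",(123,282))]:
    u,v=p; print(n,round(float(np.abs(t[v-12:v+12,u-12:u+12].astype(int)-t0[v-12:v+12,u-12:u+12]).mean()),1))
print("spray",circ(t.copy(),ct,proj(ct,[[.538,-.364,.144]])[0],.027,.144,20))
E
```

```text
29.2 [ 0.3376235  -0.22660453  0.21363309] [-0.36111367  0.12124047 -0.16511563]
-0.06 BBBBBBBBBBBBBBBBBBBBBBBBBBBwddwwd
0 BBBBBBBBBBBBBBBBBBBBBBBBBBBddwwdd
0.06 BBBBBBBBBBBBBBBBBBBBBBBBBBBdddddd
0.1 BBBBBBBBBBBBBBBBBBBBBBBBBBBddddww
green 2.1
fat 2.0
spool 2.0
driver 51.5
brush 2.1
board 2.0
spray ([(array([409. , 208.5,   9.4], dtype=float32), array([ 0.5329, -0.3324,  0.144 ])), (array([419.2, 204.5,   9.9], dtype=float32), array([ 0.5433, -0.3595,  0.144 ]))], np.float64(10.2))
```

```bash
python3 -c "
from bench import arm
print(arm.finish_job())"
```

```text
the job is handed in; nothing more can be done
None
```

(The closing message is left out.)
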